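# Flip the status flag of the loaded tube holder

### The arm

A 7-joint arm with a two-finger parallel gripper is mounted at the origin on the work surface. World frame = base frame: x ahead of the robot, y to its left, z up, the work surface at z = 0. Lengths are in m, angles in rad, forces in N, time in s.
With the tool pointing down it reaches from about 0.425 to 1.025 m from the base axis. Payload 3.6 kg.
Tool frame: the origin (TCP) lies midway between the tips of the shut fingers; the grasp point (between the pads) lies robot.hold_point_z behind it (robot.hold_point_z is the distance from the TCP to the grasp point, in m); z points along the fingers, y is the direction in which the jaws open and shut (so a half turn about z gives the same grasp; the last joint's range is limited). The gripper opens to 85 mm and grips with 20 to 120 N. Pads are 22 mm wide; open, the fingers measure 114 mm over their backs; the gripper's body (76 mm by 85 mm) begins 54 mm behind the grasp point. The pads swing forward as they close: fully open they stand 13 mm farther back than shut.
Start: joints at [1.083, 0.591, 0.048, 1.609, -0.033, 0.943, -0.034], TCP at [0.279, -0.669, 0.231] pointing down, gripper open.
Joint ranges: [-2.69, 2.69], [-0.47, 2.24], [-1.27, 1.36], [0.19, 2.51], [-1.53, 4.68], [0.08, 2.07], [-3.09, 3.09]. Speed limits (rad/s): [2.57, 2.57, 3.14, 3.14, 3.14, 3.14, 3.14].

### API

Orientations are given as [roll, pitch, yaw] about the fixed x, y, z axes, in that order (R = Rz(yaw) Ry(pitch) Rx(roll)).
In Python, from workcell import robot, optics gives the robot as it stands. The module is installed in compiled form; this text tells all that it offers.
- The arm moves only by the tool arm_command, never from a script. Its argument "plan" is a list of rows, each a list of 3 entries, a list of its own where there are three numbers: the closure, from 0 (fully open) to 1 (shut), then the shift along the tool's x, y, z in mm, then the turn, a rotation vector about the tool's x, y, z in degrees. A call has 1 to 12 rows; each row shifts and turns the commanded pose from where the row before left it, along the tool's axes as they then stand; what a row does not reach is not made up. A row lasts 1/10 s, in which the tool goes at most 50 mm and 8.59 degrees, less where a joint would pass 70% of its speed; a pose out of reach is approached as far as the arm can. A call is refused whole if a number of a shift passes 50 or a number of a turn 8.59, either way. A call with a gripper value outside its range is refused whole. The fingers move at their own pace and stop on an object; "grip_force" is the grip in N (left out, the last holds). Time passes only in rows, so rows that do not move let the fingers close. It gives the time, the measured TCP pose, the force and the opening at its end, in the units of the state.
- robot.get_obs(): the state, without advancing time (a new reading comes with each control period).
- optics.grab_frame(name): name is "side" or "top" or "wrist"; returns a dict with "pixels" (420x560x3 uint8, red, green, blue), "mtx" (3x3 intrinsics, pixels), "origin" and "orientation" of the camera in the world; the wrist camera has in their place "hand_eye" (4x4, takes a point from camera to tool coordinates, whose origin is the TCP and whose axes are the flange's). Camera axes: x right, y up, looking along -z (the intrinsics and any distortion apply to the point x, -y, -z); pixel columns grow to the right and rows downward; lengths in m; the calibration is good to about 2 mm. A picture is of the moment at which its call begins: read the wrist's pose just before it. There is no depth.
- robot.hand_in(): hands the job in, once; it reports no verdict.
The state is a dict: "t": time; "qpos": joint angles; "qd": joint speeds; "effort": joint torques, N m; "tcp_pos": TCP position; "orientation": TCP orientation; "force": force on the tool from outside, world axes, zero at the start; "moment": the same for the moment, N m; "finger_gap": finger opening in m.
Only numpy, scipy, OpenCV 4.12 (cv2) and the standard library are available. Lean on these libraries where they do the work, as an engineer would, in place of code of your own. Each camera call takes 0.05 s, during which the arm holds its last target.

### The job

Two tube holders stand on the lab bench, each with a hinged flag that lies blank face up. Flip the flag of the holder that has the stoppered test tube in it right over its axle, so that it lies flat on the other side showing the face with the raised disc: press and push it gently with the fingertips, do not grip it. Leave the tube in its hole, the empty holder's flag and everything else on the bench as they are.

Things in the scene. Friction and masses are not known exactly. Their poses are not given: they have to be found in the camera images.
- stand_a: Tube holder fixed to the bench, holding the stoppered test tube in its middle hole. Origin: underside, below the middle of the flag's axle. In its frame, mm: base plate x -62..62, y -54..92, 8 thick; two rails along x at y -47..-35 and 35..47, tops at z 77.5, open between down to the base; axle bearings on them at x -8..8, up to z 88.5; rack block of three holes at y 54..90, 58 tall.
- stand_b: The other holder: the same in every way but with no tube; its flag must stay as it is.
- axle_a (a point): Middle of the flag's axle (8 mm thick, along y) on the loaded holder, 80 mm above the bench; axes as the holder's. Opposite the plate, a thumb tab on the axle, 40 mm wide (y), 36 long, 4 thick, points 40 degrees above the holder's +x when the flag is at 0 and turns with it: pressing it down raises the plate.
- flag_a (a joint): Flag of the loaded holder, rad: 0 = flat on the rails towards the holder's -x, blank face up (starts at 0 to 0.15); 1.57 upright; 3.14 = flipped over, flat towards +x, marked face up (dark raised disc, 34 mm wide, 2 high). Stops at 0 and 3.14. Stiff hinge (0.035 N m): stays where it is left. Plate 76 mm wide, 5 thick, reaching 58 mm from the axle, its mid-plane through the axle.
- flag_b (a joint): Flag of the empty holder, made and measured as the other; to be left down.
- tube_center (a point): Point on the axis of the loose test tube, 50 mm above its foot; the tube is 16 mm thick, 109 mm tall with its 19 mm wide cork stopper, and stands in the rack at x 0, y 72 mm of the loaded holder, its top 123 mm above the bench.
- flask: Bystander: a stoppered amber conical flask, 68 mm wide at the foot, 110 mm tall, standing behind the loaded holder; origin at the centre of its underside.
- beaker: Bystander: an empty glass beaker, 52 mm wide, 65 mm tall, standing behind the empty holder; origin at the centre of its underside.
- vial: Bystander: a small capped vial, 28 mm wide, 50 mm tall, between the two holders; origin at the centre of its underside.
- tub: Bystander: a white tub with a grey lid, 58 mm wide, 75 mm tall, on the left; origin at the centre of its underside.
- reagent: Bystander: a white plastic bottle with a yellow cap, 52 mm wide, 110 mm tall, on the right; origin at the centre of its underside.
- dish: Bystander: a lidded flat dish, 94 mm wide, 18 mm tall, beyond the holders; origin at the centre of its underside.
Not all that is in view belongs to the job. Leave any black or pink look-alike of the part that bears tube_center alone.

How it is judged:
By the outcome, as a careful person would: the job done as asked, in the order asked, and still so for the second after the job is handed in, with the robot touching nothing.
It also fails if it takes over 43 s, if anything falls off the work surface, if the arm or the gripper's body presses on something with over 40 N, if the wrist force passes 120 N, or if a joint passes its speed limit or range.

## Working session

There is one attempt and no reset: what is moved stays moved. The work goes in short steps, Python scripts to look and compute and a tool call to move; the robot and the scene stay as the last step left them, time stands still between calls to the robot, and variables do not carry over. Pictures are saved under pics/ and viewed, and the job is handed in when it is done.

Besides the shell and the picture viewer there is one more tool, called after "Emit:" in YAML: its name, and indented under it one key for each argument. arm_command: Moves the arm, as the interface text tells. Its arguments: {"type":"object","properties":{"plan":{"type":"array"},"grip_force":{"type":"number"}},"required":["plan"]}

```bash
mkdir -p pics; python3 - <<'E'
from workcell import robot, optics
import cv2,numpy as np,pickle
o=robot.get_obs();print(o, robot.hold_point_z)
for n in("side","top","wrist"):
    f=optics.grab_frame(n);pickle.dump(f,open(n+'.pkl','wb'))
    cv2.imwrite(f'pics/{n}0.png',f['pixels'][...,::-1])
    print(n,{k:np.round(v,4).tolist() if not isinstance(v,dict) else v for k,v in f.items() if k!='pixels'})
E
```

```text
{'t': 0.0, 'qpos': array([ 1.08249415,  0.59211977,  0.04828263,  1.60984314, -0.03331248,
        0.94267412, -0.03369833]), 'qd': array([ 0.00101254,  0.00040554, -0.00032134, -0.0004444 ,  0.00023457,
       -0.00095935,  0.00141201]), 'effort': array([-1.38464866e-04, -5.48691988e+01,  1.54655032e+00, -1.98123926e+01,
        9.43161693e-03,  8.89033894e-03, -4.01314693e-06]), 'tcp_pos': array([ 0.27855314, -0.66845363,  0.23013221]), 'orientation': array([-3.13935540e+00,  1.07222091e-04,  3.94890899e-01]), 'force': array([-0.22868029,  1.02410203,  0.23374191]), 'moment': array([0.07919441, 0.02623725, 0.0759149 ]), 'finger_gap': 0.08521927116909007} 0.0187
side {'mtx': [[455.3498, 0.0, 280.4871], [0.0, 455.3498, 216.9916], [0.0, 0.0, 1.0]], 'origin': [0.2224, 0.7507, 0.8633], 'orientation': [0.8157, -0.0193, -2.6811]}
top {'mtx': [[541.1705, 0.0, 271.9939], [0.0, 541.1705, 212.7212], [0.0, 0.0, 1.0]], 'origin': [0.4339, -0.0416, 1.7288], 'orientation': [0.0836, 0.0079, -1.5789]}
wrist {'mtx': [[306.543, 0.0, 277.7446], [0.0, 306.543, 217.5212], [0.0, 0.0, 1.0]], 'hand_eye': [[-0.0007, 0.9567, 0.2911, 0.074], [1.0, 0.0007, 0.0001, 0.0011], [-0.0001, 0.2911, -0.9567, -0.1424], [0.0, 0.0, 0.0, 1.0]]}
```

View pics/side0.png

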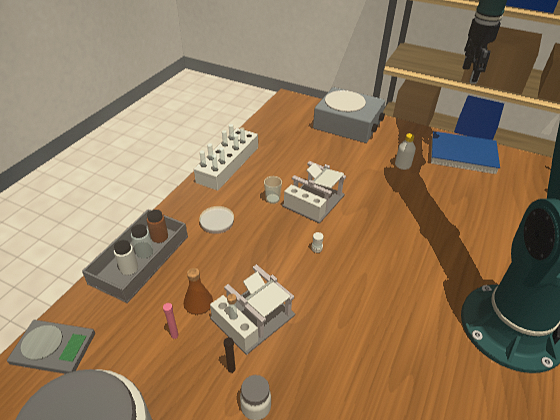

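View pics/top0.png

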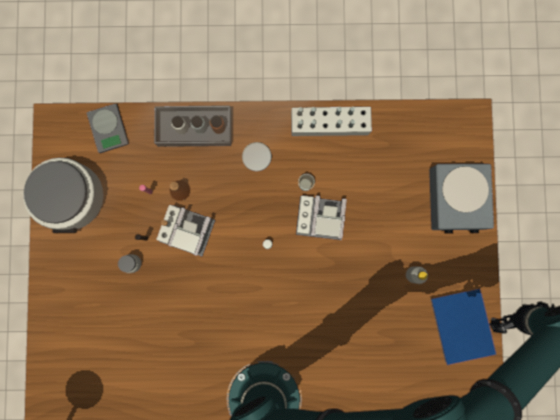

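View pics/wrist0.png

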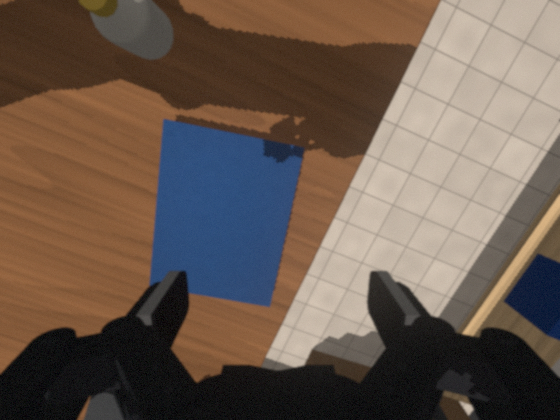

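```bash
cat > h.py <<'E'
import numpy as np,pickle,cv2
from scipy.spatial.transform import Rotation as R
def cam(f,obs=None):
    if 'origin' in f: return np.array(f['origin']),R.from_euler('xyz',f['orientation']).as_matrix()
    T=np.eye(4);T[:3,:3]=R.from_euler('xyz',obs['orientation']).as_matrix();T[:3,3]=obs['tcp_pos']
    T=T@np.array(f['hand_eye']);return T[:3,3],T[:3,:3]
def ray(f,uv,obs=None):
    o,M=cam(f,obs);K=np.array(f['mtx'])
    d=np.array([(uv[0]-K[0,2])/K[0,0],-(uv[1]-K[1,2])/K[1,1],-1.]);return o,M@d
def onz(f,uv,z,obs=None):
    o,d=ray(f,uv,obs);return o+d*(z-o[2])/d[2]
def proj(f,p,obs=None):
    o,M=cam(f,obs);K=np.array(f['mtx']);c=M.T@(np.array(p)-o)
    return np.array([K[0,0]*c[0]/-c[2]+K[0,2],K[1,1]*-c[1]/-c[2]+K[1,2]])
def tri(f1,a,f2,b):
    o1,d1=ray(f1,a);o2,d2=ray(f2,b)
    s=np.linalg.lstsq(np.c_[d1,-d2],o2-o1,rcond=None)[0]
    p,q=o1+s[0]*d1,o2+s[1]*d2;return (p+q)/2,np.linalg.norm(p-q)
E
python3 - <<'E'
import pickle,cv2
f=pickle.load(open('top.pkl','rb'));s=pickle.load(open('side.pkl','rb'))
print(f.keys())
cv2.imwrite('pics/t1.png',cv2.resize(f['pixels'][170:280,110:230,::-1],None,fx=5,fy=5,interpolation=cv2.INTER_CUBIC))
cv2.imwrite('pics/s1.png',cv2.resize(s['pixels'][250:360,190:310,::-1],None,fx=5,fy=5,interpolation=cv2.INTER_CUBIC))
E
```

```text
dict_keys(['pixels', 'mtx', 'origin', 'orientation'])
```

View pics/t1.png

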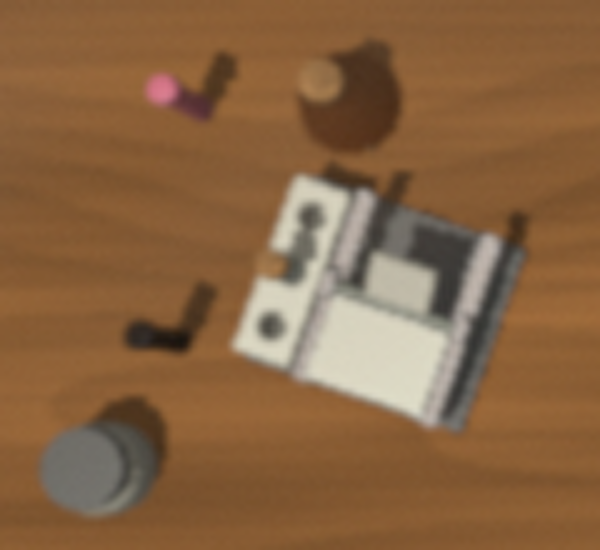

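View pics/s1.png

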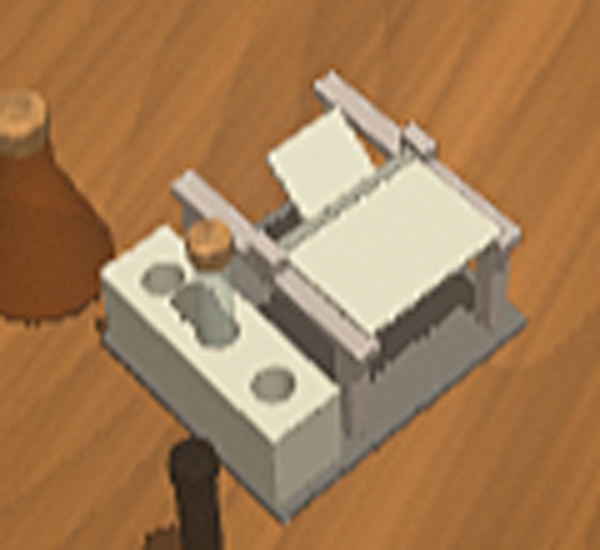

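```bash
cat > fit.py <<'E'
from h import *
from scipy.optimize import least_squares
f=pickle.load(open('top.pkl','rb'));s=pickle.load(open('side.pkl','rb'))
S=lambda u,v:((u+.5)/5+190-.5,(v+.5)/5+250-.5)
T=lambda u,v:((u+.5)/5+110-.5,(v+.5)/5+170-.5)
for z,n,L in((.058,'side',[(103,270),(165,228),(340,385),(277,440)]),):
    print([onz(s,S(*p),z)[:2].round(4) for p in L])
print([onz(f,T(*p),.058)[:2].round(4) for p in[(300,175),(360,190),(235,345),(295,375)]])
obs=[(s,S(285,520),(-62,92,0)),(s,S(525,323),(-62,-54,8)),(s,S(103,338),(62,92,8)),
(s,S(277,440),(-62,90,58)),(s,S(340,385),(-62,54,58)),(s,S(103,270),(62,90,58)),(s,S(165,228),(62,54,58)),
(f,T(297,175),(62,90,58)),(f,T(235,348),(-62,90,58)),(f,T(462,432),(-62,-54,8)),(f,T(525,255),(62,-54,8))]
def res(p):
    c,sn=np.cos(p[2]),np.sin(p[2]);r=[]
    for F,uv,(x,y,z) in obs:
        r+=list(proj(F,[p[0]+(c*x-sn*y)/1e3,p[1]+(sn*x+c*y)/1e3,z/1e3])-uv)
    return np.array(r)
q=least_squares(res,[.65,.2,-.3]);print(q.x,np.degrees(q.x[2]));print(res(q.x).reshape(-1,2).round(1))
E
python3 fit.py
```

```text
[array([0.602 , 0.2889]), array([0.5902, 0.2578]), array([0.4846, 0.293 ]), array([0.4949, 0.3271])]
[array([0.6021, 0.2885]), array([0.5924, 0.2511]), array([0.4969, 0.3279]), array([0.478 , 0.2906])]
[ 0.51840153  0.2241056  -0.34926138] -20.01120313278542
[[-0.4  1.5]
 [ 1.1 -1.2]
 [-0.5 -1. ]
 [ 1.   1.9]
 [ 1.8  2.3]
 [-1.8 -1.4]
 [-0.9 -2.2]
 [ 1.  -1.7]
 [-0.7  1.3]
 [-0.1  0.2]
 [ 0.7 -1.1]]
```

```bash
sed -i 's/(-62,90,58)/(-56.5,90,58)/g;s/(-62,54,58)/(-56.5,54,58)/;s/(62,90,58)/(56.5,90,58)/g;s/(62,54,58)/(56.5,54,58)/' fit.py; python3 fit.py
```

```text
[array([0.602 , 0.2889]), array([0.5902, 0.2578]), array([0.4846, 0.293 ]), array([0.4949, 0.3271])]
[array([0.6021, 0.2885]), array([0.5924, 0.2511]), array([0.4969, 0.3279]), array([0.478 , 0.2906])]
[ 0.51833484  0.22424654 -0.34482858] -19.757222198105463
[[-0.2  1.7]
 [ 1.2 -1.2]
 [-0.5 -0.8]
 [-0.5  0.2]
 [ 0.2  0.7]
 [-0.2  0.4]
 [ 0.6 -0.5]
 [ 0.2  0.1]
 [-0.  -0.2]
 [-0.1  0.2]
 [ 0.6 -1.2]]
```

```bash
cat >> h.py <<'E'
ST=np.array([.5183,.2242]);YAW=-.3448
def h2w(x,y,z,st=ST,yaw=YAW):
    c,s=np.cos(yaw),np.sin(yaw);return np.array([st[0]+(c*x-s*y)/1e3,st[1]+(s*x+c*y)/1e3,z/1e3])
def w2h(p,st=ST,yaw=YAW):
    c,s=np.cos(yaw),np.sin(yaw);d=np.array(p)[:2]-st
    return np.array([c*d[0]+s*d[1],-s*d[0]+c*d[1],p[2]])*1e3
def stat(tgt=None):
    from workcell import robot
    o=robot.get_obs();M=R.from_euler('xyz',o['orientation'])
    print('t',o['t'],'tcp',o['tcp_pos'].round(4),'rpy',np.degrees(o['orientation']).round(1),'F',o['force'].round(1),'gap',round(o['finger_gap'],4),'holder',w2h(o['tcp_pos']).round(1));print('q',o['qpos'].round(2))
    if tgt is not None: print('tool delta mm',(M.inv().apply(tgt-o['tcp_pos'])*1e3).round(1),'dyaw',np.degrees(YAW)-np.degrees(o['orientation'][2]))
    return o
E
python3 - <<'E'
from h import *
stat(h2w(30,-8,250))
s=pickle.load(open('side.pkl','rb'));f=pickle.load(open('top.pkl','rb'))
print(w2h(onz(f,(179.5,191),0.03)))
E
```

```text
t 0.15 tcp [ 0.2786 -0.6687  0.2304] rpy [-179.9    0.    22.6] F [0.8 0.2 0. ] gap 0.0856 holder [  76.2 -921.3  230.4]
q [ 1.08  0.59  0.05  1.61 -0.03  0.94 -0.03]
tool delta mm [ 581.5 -705.8  -18.5] dyaw -42.38067710194483
[108.88982168  80.32277574  30.        ]
```

Emit:
arm_command:
  plan:
    - [1,[26,-32,-2],[0,0,0]]
    - [1,[26,-32,-2],[0,0,0]]
    - [1,[26,-32,-2],[0,0,0]]
    - [1,[26,-32,-2],[0,0,0]]
    - [1,[26,-32,-2],[0,0,0]]
    - [1,[26,-32,-2],[0,0,0]]
    - [1,[26,-32,-2],[0,0,0]]
    - [1,[26,-32,-2],[0,0,0]]
    - [1,[26,-32,-2],[0,0,0]]
    - [1,[26,-32,-2],[0,0,0]]
    - [1,[26,-32,0],[0,0,0]]
    - [1,[26,-32,0],[0,0,0]]
  grip_force: 30

```text
t: 1.35
tcp_pos: [0.4193, -0.1931, 0.2514]
orientation: [3.141, -0.0, 0.395]
force: [1.6, 0.2, -0.5]
finger_gap: 0.0001
```

```bash
python3 -c "
from h import *
stat(h2w(30,-8,250))"
```

```text
t 1.35 tcp [ 0.4193 -0.1931  0.2514] rpy [180.   -0.   22.6] F [ 1.6  0.2 -0.5] gap 0.0001 holder [  47.9 -426.2  251.4]
q [ 0.39  0.23 -0.06  2.16  0.02  0.75 -0.87]
tool delta mm [ 268.7 -321.     1.4] dyaw -42.37016652777713
```

Emit:
arm_command:
  plan:
    - [1,[26,-32,0],[0,0,0]]
    - [1,[26,-32,0],[0,0,0]]
    - [1,[26,-32,0],[0,0,0]]
    - [1,[26,-32,0],[0,0,0]]
    - [1,[26,-32,0],[0,0,0]]
    - [1,[26,-32,0],[0,0,0]]
    - [1,[26,-32,0],[0,0,0]]
    - [1,[26,-32,0],[0,0,0]]
    - [1,[26,-32,0],[0,0,0]]
    - [1,[26,-28,0],[0,0,0]]

```text
t: 2.35
tcp_pos: [0.5374, 0.199, 0.2511]
orientation: [-3.141, 0.0, 0.396]
force: [0.3, -0.2, 0.5]
finger_gap: 0.0003
```

Emit:
arm_command:
  plan:
    - [1,[0,0,0],[0,0,8.5]]
    - [1,[0,0,0],[0,0,8.5]]
    - [1,[0,0,0],[0,0,8.5]]
    - [1,[0,0,0],[0,0,8.5]]
    - [1,[0,0,0],[0,0,8.4]]
    - [1,[0,0,0],[0,0,0]]
    - [1,[0,0,0],[0,0,0]]
    - [1,[0,0,0],[0,0,0]]

```text
t: 3.15
tcp_pos: [0.5375, 0.1969, 0.2512]
orientation: [3.141, 0.0, -0.343]
force: [0.3, -0.3, 0.3]
finger_gap: 0.0002
```

```bash
python3 - <<'E'
from h import *
from workcell import optics
o=stat(h2w(30,-8,250))
f=optics.grab_frame('wrist');pickle.dump((f,o),open('w1.pkl','wb'))
cv2.imwrite('pics/w1.png',f['pixels'][...,::-1])
im=f['pixels'][...,::-1].copy()
for p in [(0,0,80),(-58,-38,82.5),(-58,38,82.5),(62,-54,8),(-62,-54,8),(56.5,90,58),(-56.5,90,58),(0,72,123),(-62,-47,77.5),(62,-47,77.5)]:
    u=proj(f,h2w(*p),o);print(p,u.round(1));cv2.circle(im,tuple(int(v) for v in u),3,(0,0,255),1)
cv2.imwrite('pics/w1m.png',im)
E
```

```text
t 3.15 tcp [0.5375 0.1969 0.2512] rpy [180.    0.  -19.7] F [ 0.3 -0.3  0.3] gap 0.0002 holder [ 27.3 -19.2 251.2]
q [-0.41  0.38 -0.03  1.94  0.01  0.83 -2.36]
tool delta mm [  2.8 -11.2   1.2] dyaw -0.09539159929047969
(0, 0, 80) [258.9 223.4]
(-58, -38, 82.5) [293.5 273.2]
(-58, 38, 82.5) [225.8 273.2]
(62, -54, 8) [305. 158.]
(-62, -54, 8) [302.5 250.4]
(56.5, 90, 58) [176.7 167.8]
(-56.5, 90, 58) [185.7 262.5]
(0, 72, 123) [179.8 237.5]
(-62, -47, 77.5) [301.1 274.4]
(62, -47, 77.5) [303.9 165.1]
```

View pics/w1m.png

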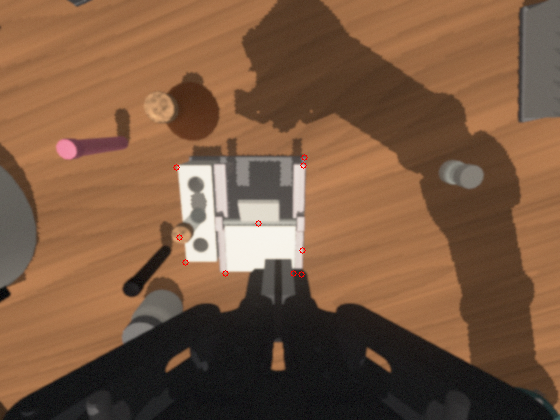

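Emit:
arm_command:
  plan:
    - [1,[-4,-7,30],[0,0,0]]
    - [1,[0,0,40],[0,0,0]]
    - [1,[0,0,40],[0,0,0]]
    - [1,[0,0,20],[0,0,0]]
    - [1,[0,0,0],[0,0,0]]
    - [1,[0,0,0],[0,0,0]]

```text
t: 3.8
tcp_pos: [0.5366, 0.2049, 0.1215]
orientation: [-3.141, 0.0, -0.345]
force: [0.8, 0.5, 0.3]
finger_gap: 0.0004
```

```bash
python3 - <<'E'
from h import *
from workcell import optics
o=stat()
f=optics.grab_frame('side')
cv2.imwrite('pics/s2.png',cv2.resize(f['pixels'][190:360,160:340,::-1],None,fx=3.5,fy=3.5,interpolation=cv2.INTER_CUBIC))
E
```

```text
t 3.8 tcp [0.5366 0.2049 0.1215] rpy [-180.     0.   -19.8] F [0.8 0.5 0.3] gap 0.0004 holder [ 23.7 -12.  121.5]
q [-0.42  0.55 -0.03  2.03  0.03  0.56 -2.39]
```

View pics/s2.png

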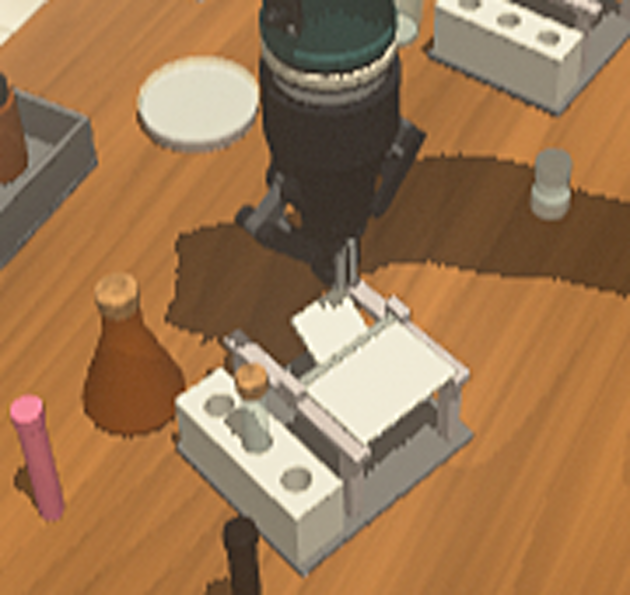

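The fingertips are over the tab (about pixel 340,290 in the crop), with clearance from the tube. Next I press the tab down.

Emit:
arm_command:
  plan:
    - [1,[0,0,10],[0,0,0]]
    - [1,[0,0,8],[0,0,0]]
    - [1,[0,0,6],[0,0,0]]
    - [1,[0,0,6],[0,0,0]]
    - [1,[0,0,6],[0,0,0]]
    - [1,[0,0,6],[0,0,0]]
    - [1,[0,0,4],[0,0,0]]
    - [1,[0,0,3],[0,0,0]]
    - [1,[0,0,0],[0,0,0]]

```text
t: 4.75
tcp_pos: [0.5353, 0.2049, 0.0715]
orientation: [3.14, 0.002, -0.345]
force: [0.4, 0.1, -0.2]
finger_gap: 0.0001
```

```bash
python3 - <<'E'
from h import *
from workcell import optics
o=stat()
f=optics.grab_frame('side')
cv2.imwrite('pics/s3.png',cv2.resize(f['pixels'][190:360,160:340,::-1],None,fx=3.5,fy=3.5,interpolation=cv2.INTER_CUBIC))
E
```

```text
t 4.75 tcp [0.5353 0.2049 0.0715] rpy [ 1.799e+02  1.000e-01 -1.980e+01] F [ 0.4  0.1 -0.2] gap 0.0001 holder [ 22.5 -12.5  71.5]
q [-0.43  0.63 -0.03  2.06  0.03  0.46 -2.39]
```

View pics/s3.png

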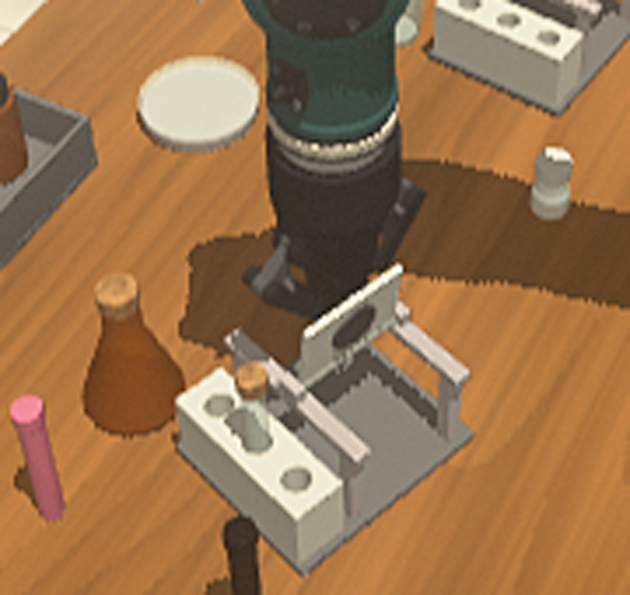

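Emit:
arm_command:
  plan:
    - [1,[5,0,-20],[0,0,0]]
    - [1,[3,0,-40],[0,0,0]]
    - [1,[0,0,-45],[0,0,0]]
    - [1,[-25,0,0],[0,0,0]]
    - [1,[-35,0,0],[0,0,0]]
    - [1,[-30,0,0],[0,0,0]]
    - [1,[0,0,0],[0,0,0]]
    - [1,[0,0,0],[0,0,0]]

```text
t: 5.6
tcp_pos: [0.4583, 0.2326, 0.1773]
orientation: [3.141, 0.0, -0.344]
force: [0.3, -0.0, -0.0]
finger_gap: 0.0002
```

```bash
python3 - <<'E'
from h import *
from workcell import optics
o=stat()
f=optics.grab_frame('side')
cv2.imwrite('pics/s4.png',cv2.resize(f['pixels'][190:360,160:340,::-1],None,fx=3.5,fy=3.5,interpolation=cv2.INTER_CUBIC))
E
```

```text
t 5.6 tcp [0.4583 0.2326 0.1773] rpy [180.    0.  -19.7] F [ 0.3 -0.  -0. ] gap 0.0002 holder [-59.3 -12.3 177.3]
q [-0.53  0.41 -0.04  2.13  0.03  0.61 -2.5 ]
```

View pics/s4.png

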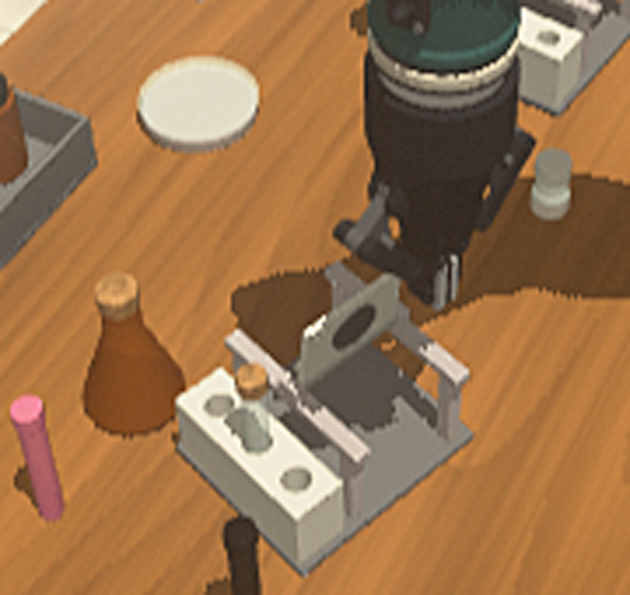

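Emit:
arm_command:
  plan:
    - [1,[0,0,32],[0,0,0]]
    - [1,[0,0,30],[0,0,0]]
    - [1,[15,0,0],[0,0,0]]
    - [1,[10,0,0],[0,0,0]]
    - [1,[7,0,0],[0,0,0]]
    - [1,[7,0,0],[0,0,0]]
    - [1,[7,0,0],[0,0,0]]
    - [1,[7,0,0],[0,0,0]]
    - [1,[7,0,0],[0,0,0]]
    - [1,[7,0,0],[0,0,0]]
    - [1,[3,0,0],[0,0,0]]
    - [1,[0,0,0],[0,0,0]]

```text
t: 6.85
tcp_pos: [0.5257, 0.2086, 0.1153]
orientation: [-3.141, -0.001, -0.346]
force: [-0.1, 0.4, 0.1]
finger_gap: -0.0001
```

Emit:
arm_command:
  plan:
    - [1,[5,0,-1],[0,0,0]]
    - [1,[4,0,4],[0,0,0]]
    - [1,[3,0,4],[0,0,0]]
    - [1,[3,0,4],[0,0,0]]
    - [1,[2,0,4],[0,0,0]]
    - [1,[1,0,4],[0,0,0]]
    - [1,[1,0,4],[0,0,0]]
    - [1,[0,0,0],[0,0,0]]

```text
t: 7.65
tcp_pos: [0.5423, 0.2023, 0.0915]
orientation: [3.141, 0.001, -0.345]
force: [0.2, 0.2, 0.6]
finger_gap: 0.0003
```

```bash
python3 - <<'E'
from h import *
from workcell import optics
o=stat()
f=optics.grab_frame('side')
cv2.imwrite('pics/s5.png',cv2.resize(f['pixels'][190:360,160:340,::-1],None,fx=3.5,fy=3.5,interpolation=cv2.INTER_CUBIC))
E
```

```text
t 7.65 tcp [0.5423 0.2023 0.0915] rpy [ 1.799e+02  1.000e-01 -1.980e+01] F [0.2 0.2 0.6] gap 0.0003 holder [ 30.  -12.5  91.5]
q [-0.41  0.6  -0.04  2.04  0.05  0.5  -2.4 ]
```

View pics/s5.png

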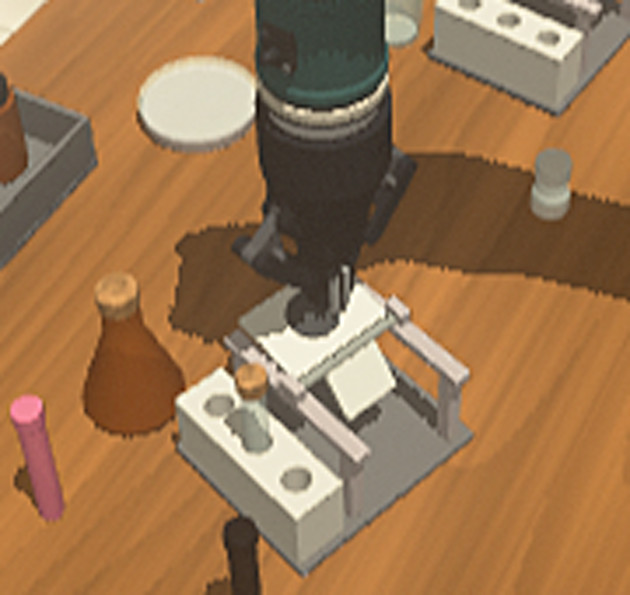

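Nearly flat now, with the disc face up. I press gently down to the stop.

Emit:
arm_command:
  plan:
    - [1,[3,0,2],[0,0,0]]
    - [1,[3,0,2],[0,0,0]]
    - [1,[0,0,1.5],[0,0,0]]
    - [1,[0,0,1],[0,0,0]]
    - [1,[0,0,0.5],[0,0,0]]
    - [1,[0,0,0],[0,0,0]]

```text
t: 8.3
tcp_pos: [0.5485, 0.2005, 0.0853]
orientation: [-3.142, -0.0, -0.345]
force: [0.7, 0.5, 0.1]
finger_gap: -0.0002
```

Emit:
arm_command:
  plan:
    - [1,[0,0,1],[0,0,0]]
    - [1,[0,0,0],[0,0,0]]

```text
t: 8.5
tcp_pos: [0.5485, 0.2005, 0.0846]
orientation: [-3.142, -0.0, -0.345]
force: [0.4, -0.9, 2.3]
finger_gap: -0.0
```

Emit:
arm_command:
  plan:
    - [1,[0,0,1],[0,0,0]]
    - [1,[0,0,0],[0,0,0]]

```text
t: 8.7
tcp_pos: [0.5486, 0.2005, 0.0844]
orientation: [-3.142, -0.0, -0.345]
force: [-1.1, -1.3, 9.1]
finger_gap: -0.0002
```

The force rose to 9 N at z 84.4 mm, which matches the disc top with the flag flat at its stop. I'll retreat straight up.

Emit:
arm_command:
  plan:
    - [1,[0,0,-5],[0,0,0]]
    - [1,[0,0,-30],[0,0,0]]
    - [1,[0,0,-45],[0,0,0]]
    - [1,[0,0,-45],[0,0,0]]
    - [1,[0,0,-45],[0,0,0]]
    - [1,[0,40,0],[0,0,0]]
    - [1,[0,40,0],[0,0,0]]
    - [1,[0,40,0],[0,0,0]]
    - [1,[0,40,0],[0,0,0]]
    - [1,[0,0,0],[0,0,0]]
    - [1,[0,0,0],[0,0,0]]

```text
t: 9.8
tcp_pos: [0.4938, 0.0491, 0.2533]
orientation: [3.142, 0.0, -0.348]
force: [-0.4, 2.0, -1.0]
finger_gap: 0.0003
```

```bash
python3 - <<'E'
from h import *
from workcell import optics
o=stat()
f=optics.grab_frame('side');g=optics.grab_frame('top')
a=cv2.resize(f['pixels'][230:360,180:310,::-1],(400,400),interpolation=cv2.INTER_CUBIC)
b=cv2.resize(g['pixels'][170:280,120:230,::-1],(400,400),interpolation=cv2.INTER_CUBIC)
cv2.imwrite('pics/fin.png',np.hstack([a,b]))
cv2.imwrite('pics/fins.png',f['pixels'][...,::-1])
E
```

```text
t 9.8 tcp [0.4938 0.0491 0.2533] rpy [180.    0.  -19.9] F [-0.4  2.  -1. ] gap 0.0003 holder [  36.1 -173.1  253.3]
q [-0.17  0.28 -0.02  2.09  0.01  0.77 -2.12]
```

View pics/fin.png

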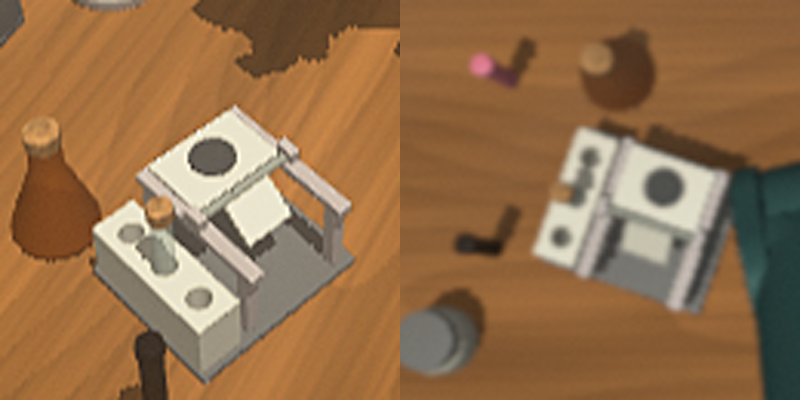

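View pics/fins.png

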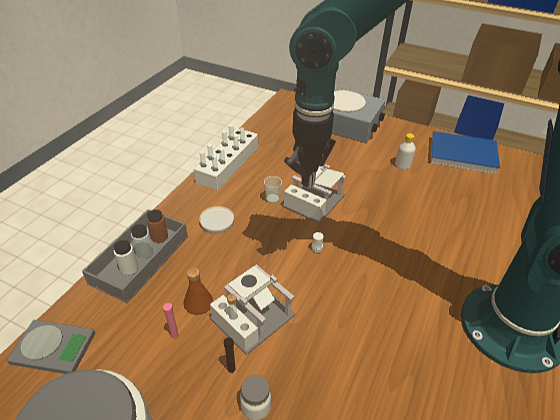

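The flag lies flat with its disc up (side view, about 249,281). The tube is still in its hole (232,300), the other holder's flag is down, and nothing else has moved. Handing in.

```bash
python3 -c "
from workcell import robot
print(robot.hand_in())"
```

```text
the job is handed in; nothing more can be done
None
```

I flipped the loaded holder's flag and handed the job in at about 10 s of the 43 s allowed. With the fingers shut and never gripping, I pressed the thumb tab down until the plate stood nearly upright. I then pushed the plate over from behind and pressed it down to its stop.

**Flag:** at the end of the press the fingertips were at z 84.4 mm, where a flat flag puts the top of the disc (84.5 mm). The force there was about 9 N, and it was the highest reading I saw. The side and top pictures taken after I backed off show the flag flat with the disc face up.

**Everything else:** the tube is still in its hole. In the side picture the other holder's flag is still down, though the arm partly hid it, and the other items look unmoved by eye. The gripper was clear of everything, at 253 mm above the bench.

No check failed or disagreed. I did not measure the final flag angle beyond the height and force readings and the pictures.

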